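# Sort the square kiln props back into their caddy

## Robot

A 6-joint arm with a two-finger parallel gripper is mounted at the origin on the work surface. World frame = base frame: x ahead of the robot, y to its left, z up, the work surface at z = 0. Lengths are in mm, angles in rad, forces in N, time in s.
With the tool pointing down it reaches from about 400 to 925 mm from the base axis. Payload 12.5 kg.
Tool frame: the origin (TCP) lies on the centre line of the jaws, within the pads' length; the fingertips stand 17 mm ahead of it and the grasp point (between the pads) lies 2 mm behind it; z points along the fingers, y is the line along which they close (so a half turn about z gives the same grasp; the last joint's range is limited). The gripper opens to 95 mm and grips with 3 to 60 N. Pads are 20 mm wide; open, the fingers measure 119 mm over their backs; the gripper's body (75 mm by 180 mm) begins 59 mm behind the grasp point.
Start: joints at [1.122, 0.491, 1.559, -0, 1.092, -0.106], TCP at [210.062, 588.659, 231.661] pointing down, gripper open.
Joint ranges: [-3.1, 3.1], [-0.84, 2.19], [0.05, 2.79], [-1.13, 4.28], [0.06, 2.93], [-2.69, 2.69]. Speed limits (rad/s): [2.22, 2.22, 2.79, 3.14, 3.14, 3.14].

## Interface

Orientations are given as [roll, pitch, yaw] about the fixed x, y, z axes, in that order (R = Rz(yaw) Ry(pitch) Rx(roll)).
In Python, from cell import env gives the robot as it stands.
- The arm moves only by the tool drive_tool, never from a script. Its argument "deltas" is text: rows parted by semicolons, each of 4 numbers parted by spaces: the shift along the world's x, y, z normalised to -1 to 1, where 1 is 100 mm, then the turn about the world's z normalised to -1 to 1, where 1 is 180 degrees. A call has 1 to 10 rows; each row shifts and turns the commanded pose from where the row before left it; what a row does not reach is not made up. A row lasts 1/12 s, in which the tool goes at most 41.7 mm and 7.16 degrees, less where a joint would pass 70% of its speed; a pose out of reach is approached as far as the arm can. A call with a number of a shift or a turn outside -1 to 1 is refused whole. A call with a gripper value outside its range is refused whole. "gripper" is the closure, from 0 (fully open) to 1 (shut), set as the call begins (left out, the last holds). The fingers move at their own pace and stop on an object; the grip force is fixed at half the most. Time passes only in rows, so rows that do not move let the fingers close. It gives the time, the measured TCP pose, the force, the opening and the grip force at its end, in the units of the state.
- env.state(): the state, without advancing time (a new reading comes with each control period).
- env.read_camera(name): name is "side" or "top" or "wrist"; returns (picture, depth): 420x560x3 uint8, red, green, blue; 420x560 float32, mm along the optical axis (not along the pixel's ray), 0 where there is no reading.
- env.camera_params(name): a dict with "mtx" (3x3 intrinsics, pixels), "camera_from_world" (4x4, takes a point from world to camera coordinates); the wrist camera has in their place "mount" (4x4, takes a point from camera to tool coordinates, whose origin is the TCP and whose axes are the flange's). Camera axes: x right, y down, z forward; pixel columns grow to the right and rows downward; lengths in mm; the calibration is good to about 2 mm. A picture is of the moment at which its call begins: read the wrist's pose just before it. camera_params takes no time and is no camera call.
- env.job_done(): hands the job in; it is judged then, once.
The state is a dict: "t": time; "joints": joint angles; "qvel": joint speeds; "tau": joint torques, N m; "eef_pos": TCP position; "tcp_rot": TCP orientation; "ft_force": force on the tool from outside, world axes, zero at the start; "moment": the same for the moment, N m; "opening": opening from 0.0 (shut) to 1.0 (fully open); "grip_force": force on a finger pad.
Only numpy, scipy, OpenCV 4.12 (cv2) and the standard library are available. Lean on these libraries where they do the work, as an engineer would, in place of code of your own. Each camera call takes 0.05 s, during which the arm holds its last target. There are 200 camera calls.

## Task

The kiln has been unloaded: put the four square props from the kiln shelf back into the caddy, one standing upright in each bay, in order of height from the tallest next to the caddy's handle down to the shortest at the other end. Leave the two round props standing where they are; the ceramic chips, so set the square ones down gently and do not drop them or knock them over.

Things in the scene. Friction and masses are not known exactly. Their poses are not given: they have to be found in the camera images.
- square_110_mid (a point): centre (half-way up) of a loose upright square kiln prop, cream ceramic, 36 x 36 mm across and 110 mm tall, with a dark bore in the middle of its top; z up, x and y square to its side faces. It starts standing on the 12 mm thick grey-buff kiln shelf that lies on the table
- square_90_mid (a point): centre (half-way up) of a loose upright square kiln prop, cream ceramic, 36 x 36 mm across and 90 mm tall, with a dark bore in the middle of its top; z up, x and y square to its side faces. It starts standing on the 12 mm thick grey-buff kiln shelf that lies on the table
- square_70_mid (a point): centre (half-way up) of a loose upright square kiln prop, cream ceramic, 36 x 36 mm across and 70 mm tall, with a dark bore in the middle of its top; z up, x and y square to its side faces. It starts standing on the 12 mm thick grey-buff kiln shelf that lies on the table
- square_50_mid (a point): centre (half-way up) of a loose upright square kiln prop, cream ceramic, 36 x 36 mm across and 50 mm tall, with a dark bore in the middle of its top; z up, x and y square to its side faces. It starts standing on the 12 mm thick grey-buff kiln shelf that lies on the table
- round_90_mid (a point): centre (half-way up) of a loose upright ROUND kiln prop of the same cream ceramic, 38 mm diameter, 90 mm tall, dark bore in its top; it stands on the same kiln shelf and does not belong in the caddy
- round_70_mid (a point): centre (half-way up) of a loose upright ROUND kiln prop of the same cream ceramic, 38 mm diameter, 70 mm tall, dark bore in its top; it stands on the same kiln shelf and does not belong in the caddy
- bay1: bay next to the caddy's handle end, one of four equal open bays in one row (60 mm pitch) of a fixed plywood caddy. Origin: centre of its cork floor, 5 mm above the table; x along the row towards the handle, z up. Inside 54 mm along x, 70 mm across; walls 6 mm thick, 9 mm above this floor; then a brown end board, 10 mm thick, 40 mm tall, with a dark steel bar handle 30 mm out
- bay2: bay second from the handle, one of four equal open bays in one row (60 mm pitch) of a fixed plywood caddy. Origin: centre of its cork floor, 5 mm above the table; x along the row towards the handle, z up. Inside 54 mm along x, 70 mm across; walls 6 mm thick, 9 mm above this floor
- bay3: bay third from the handle, one of four equal open bays in one row (60 mm pitch) of a fixed plywood caddy. Origin: centre of its cork floor, 5 mm above the table; x along the row towards the handle, z up. Inside 54 mm along x, 70 mm across; walls 6 mm thick, 9 mm above this floor
- bay4: bay farthest from the handle, one of four equal open bays in one row (60 mm pitch) of a fixed plywood caddy. Origin: centre of its cork floor, 5 mm above the table; x along the row towards the handle, z up. Inside 54 mm along x, 70 mm across; walls 6 mm thick, 9 mm above this floor
Things that resemble listed ones, but are neither listed nor needed, are in the scene too. Leave any pink look-alike of the part that bears square_90_mid alone. What is shaped like the part that bears square_70_mid but blue is not meant.

How it is judged (in metres and radians):
At the end, for the whole second after the job is handed in: Each square prop stands upright (within 0.1 rad) on the floor of its bay (height within 4 mm, centre within 20 mm of the bay's centre), tallest next to the handle, then 90, 70 and 50 mm, released and at rest; both round props stand upright within 20 mm of where they began (horizontal distance between square_110_mid and bay1 below 0.02 m and z of square_110_mid in the frame of bay1 between 0.051 and 0.059 m and angle between each of square_110_mid, square_90_mid, square_70_mid, square_50_mid, round_90_mid, round_70_mid's own z axis and vertical below 0.1 rad and linear speed of each of square_110, square_90, square_70, square_50 below 0.02 m/s and horizontal distance between square_90_mid and bay2 below 0.02 m and z of square_90_mid in the frame of bay2 between 0.041 and 0.049 m and horizontal distance between square_70_mid and bay3 below 0.02 m and z of square_70_mid in the frame of bay3 between 0.031 and 0.039 m and horizontal distance between square_50_mid and bay4 below 0.02 m and z of square_50_mid in the frame of bay4 between 0.021 and 0.029 m and distance of each of round_90_mid, round_70_mid from where it was at the start of the episode below 0.02 m); the robot touches nothing.
It fails at once if a round prop is moved more than 20 mm or tipped over (distance of any of round_90_mid, round_70_mid from where it was at the start of the episode above 0.02 m).
It fails at once if a square prop is toppled (tilted more than about 45 degrees) (angle between any of square_110_mid, square_90_mid, square_70_mid, square_50_mid's own z axis and vertical above 0.8 rad).
It fails at once if a square prop is dropped (falls free, out of the fingers, faster than 0.7 m/s, a fall of some 25 mm) ((linear speed of square_110 above 0.7 m/s and contact force between the fingers and square_110 below 0.1 N) or (linear speed of square_90 above 0.7 m/s and contact force between the fingers and square_90 below 0.1 N) or (linear speed of square_70 above 0.7 m/s and contact force between the fingers and square_70 below 0.1 N) or (linear speed of square_50 above 0.7 m/s and contact force between the fingers and square_50 below 0.1 N)).
It also fails if it takes over 109 s, if anything falls off the work surface, if the arm or the gripper's body presses on something with over 40 N, if the wrist force passes 120 N, or if a joint passes its speed limit or range.

## Working session

There is one attempt and no reset: what is moved stays moved. The work goes in short steps, Python scripts to look and compute and a tool call to move; the robot and the scene stay as the last step left them, time stands still between calls to the robot, and variables do not carry over. Pictures are saved under pics/ and viewed, at most 14 in all, crops included, and the job is handed in when it is done.

Besides the shell and the picture viewer there is one more tool, called as name(argument=value, ...) on one line, values as JSON. drive_tool: Moves the arm, as the interface text tells. Its arguments: {"type":"object","properties":{"deltas":{"type":"string"},"gripper":{"type":"number"}},"required":["deltas"]}

```bash
mkdir -p pics; python3 - <<'E'
from cell import env
import cv2,numpy as np
for n in("top","side"):
    p,d=env.read_camera(n); cv2.imwrite(f"pics/{n}0.png",p[:,:,::-1]); np.save(f"pics/{n}0.npy",d)
    c=env.camera_params(n); print(n,np.round(c["mtx"],1).tolist(),np.round(c["camera_from_world"],3).tolist(),d.min(),d.max())
s=env.state(); print(s["t"],s["eef_pos"],s["tcp_rot"],s["opening"])
E
```

```text
top [[541.3, 0.0, 276.3], [0.0, 541.3, 218.2], [0.0, 0.0, 1.0]] [[-0.004, -1.0, -0.025, 4.317], [-0.999, 0.005, -0.042, 531.406], [0.042, 0.025, -0.999, 1287.064], [0.0, 0.0, 0.0, 1.0]] 0.0 2138.419
side [[504.6, 0.0, 282.4], [0.0, 504.6, 205.9], [0.0, 0.0, 1.0]] [[-0.981, -0.195, -0.018, 538.737], [-0.111, 0.625, -0.773, 118.519], [0.162, -0.756, -0.634, 991.302], [0.0, 0.0, 0.0, 1.0]] 0.0 3338.9722
0.1 [209.95942006 588.45866247 231.11565555] [-3.14059885e+00 -7.78570124e-05  2.79882042e+00] 0.9994094607504881
```

View pics/top0.png

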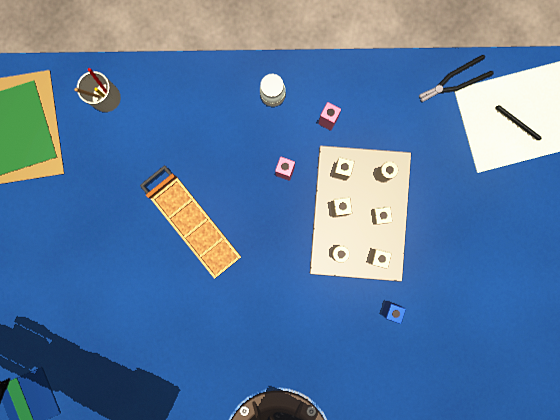

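View pics/side0.png

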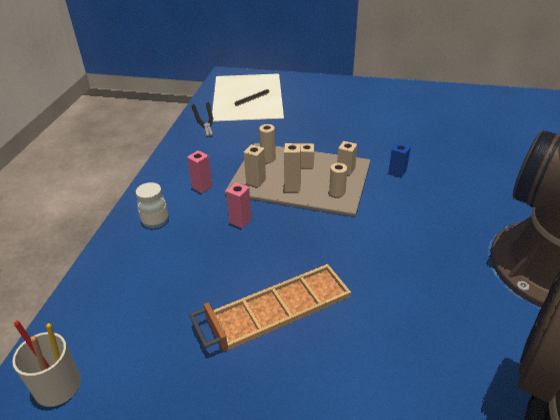

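The top view shows the caddy (handle at (158,180), far end at (227,265)). On the shelf are squares at (343,168), (342,207), (382,215) and (380,258), and rounds at (388,171) and (341,254). The side view shows the same props, with bores visible.

```bash
cat > h.py <<'E'
from cell import env
import cv2,numpy as np
from scipy.spatial.transform import Rotation as R
def cam(n,st=None):
    c=env.camera_params(n)
    if n!="wrist": return c["mtx"],np.linalg.inv(c["camera_from_world"])
    T=np.eye(4);T[:3,:3]=R.from_euler("xyz",st["tcp_rot"]).as_matrix();T[:3,3]=st["eef_pos"]
    return c["mtx"],T@c["mount"]
def ray(K,W,uv):
    uv=np.atleast_2d(uv).astype(float)
    d=np.c_[uv,np.ones(len(uv))]@np.linalg.inv(K).T@W[:3,:3].T
    return W[:3,3],d
def onz(K,W,uv,z):
    o,d=ray(K,W,uv); return o+d*((z-o[2])/d[:,2])[:,None]
def cloud(K,W,dep):
    v,u=np.mgrid[:dep.shape[0],:dep.shape[1]]
    o,d=ray(K,W,np.c_[u.ravel(),v.ravel()])
    return (o+d*dep.reshape(-1,1)).reshape(*dep.shape,3)
def tri(o1,d1,o2,d2):
    a,b=d1/np.linalg.norm(d1),d2/np.linalg.norm(d2)
    s=np.linalg.lstsq(np.c_[a,-b],o2-o1,rcond=None)[0]
    p,q=o1+s[0]*a,o2+s[1]*b
    return (p+q)/2,np.linalg.norm(p-q)
E
python3 - <<'E'
from h import *
# bores: dark blobs inside cream/top regions
res={}
for n in("top","side"):
    im=cv2.imread(f"pics/{n}0.png"); K,W=cam(n); P=cloud(K,W,np.load(f"pics/{n}0.npy"))
    np.save(f"pics/{n}P.npy",P)
    g=im.max(2); x0,x1,y0,y1=(312,412,145,282) if n=="top" else (230,372,118,212)
    m=np.zeros_like(g); m[y0:y1,x0:x1]=(g[y0:y1,x0:x1]<(75 if n=="top" else 60))*255
    k,_,st,c=cv2.connectedComponentsWithStats(m)
    print(n)
    out=[]
    for i in range(1,k):
        if 8<st[i,4]<120:
            u,v=c[i]; 
            # ring height from depth
            rr=P[int(v)-6:int(v)+7,int(u)-6:int(u)+7,2]; zt=np.percentile(rr,80)
            out.append(c[i]); print(np.round(c[i],1),st[i,2:],"z",round(float(zt),1),np.round(onz(K,W,c[i],zt)[0],1))
    res[n]=out
K1,W1=cam("top");K2,W2=cam("side")
for a in res["top"]:
    for b in res["side"]:
        o1,d1=ray(K1,W1,a);o2,d2=ray(K2,W2,b);p,e=tri(o1,d1[0],o2,d2[0])
        if e<6 and 40<p[2]<140: print("tri",np.round(a),np.round(b),np.round(p,1),round(e,1))
P=np.load("pics/topP.npy")
print("table",np.median(P[100:140,180:240,2]),"shelf",np.median(P[270:276,330:400,2]))
im=cv2.imread("pics/top0.png"); hsv=cv2.cvtColor(im,cv2.COLOR_BGR2HSV)
m=((hsv[:,:,0]<30)&(hsv[:,:,2]>110)&(hsv[:,:,1]>60)).astype(np.uint8)*255
q=np.zeros_like(m);q[160:290,130:260]=m[160:290,130:260]
cs=cv2.findContours(q,0,2)[0]; c=max(cs,key=cv2.contourArea); r=cv2.minAreaRect(c); print(r)
print(np.round(onz(K1,W1,cv2.boxPoints(r),14),1))
big=lambda x0,x1,y0,y1,s: cv2.resize(im[y0:y1,x0:x1],None,fx=s,fy=s,interpolation=cv2.INTER_CUBIC)
cv2.imwrite("pics/crop.png",np.hstack([big(135,245,160,285,4),cv2.resize(im[145:282,312:412],(365,500),interpolation=cv2.INTER_CUBIC)])[:, :800])
E
```

```text
top
side
[347.3 145.5] [ 6  2 11] z 84.3 [ 439.2 -235.2   84.3]
[291.8 147.1] [ 6  3 12] z 124.6 [ 555.  -144.7  124.6]
[306.3 146.8] [ 5  3 11] z 64.8 [ 537.8 -243.2   64.8]
[253.8 149.4] [ 6  3 11] z 104.5 [ 643.8 -151.6  104.5]
[338.1 166.9] [ 7  3 16] z 84.3 [ 450.5 -144.1   84.3]
[237.  188.5] [ 7  4 22] z 92.4 [648.  -18.6  92.4]
table 0.0415051919059124 shelf 12.096914850711869
((195.51219177246094, 227.39022827148438), (102.4499740600586, 34.35823059082031), 51.34019470214844)
[[581.2 306.2  14. ]
 [632.8 241.4  14. ]
 [439.7  86.9  14. ]
 [388.7 151.2  14. ]]
```

View pics/crop.png

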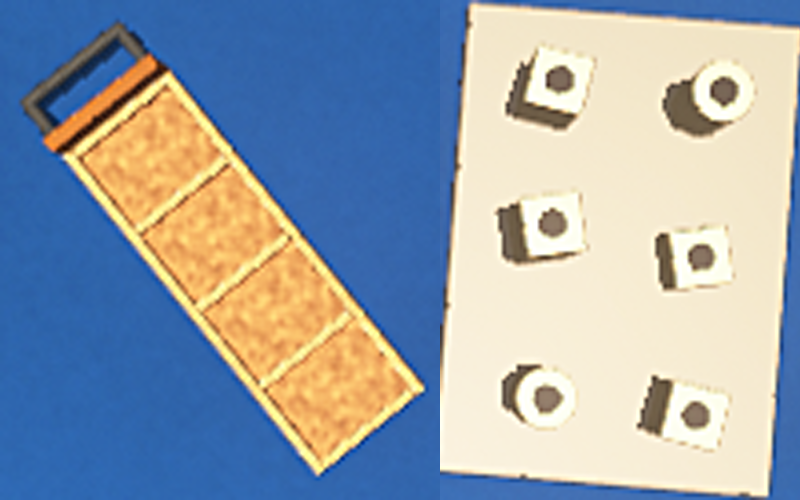

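Prop heights from depth match the listing, and the caddy fits a 247×82 mm rectangle. Next I measure the top faces and cross-check with the side view.

```bash
python3 - <<'E'
from h import *
P=np.load("pics/topP.npy");S=np.load("pics/sideP.npy")
K1,W1=cam("top");K2,W2=cam("side");im=cv2.imread("pics/top0.png")
side={"110":[291.8,147.1],"90":[253.8,149.4],"70":[347.3,145.5],"50":[306.3,146.8],"r70":[338.1,166.9]}
top={"110":(342,207),"90":(343,168),"70":(380,258),"50":(382,215),"r70":(341,254),"r90":(388,171)}
for n,(u,v) in top.items():
    w=P[v-14:v+15,u-14:u+15]; zt=np.percentile(w[...,2],97)
    m=np.abs(w[...,2]-zt)<6
    g=im.max(2)[v-14:v+15,u-14:u+15]; 
    pts=w[m][:,:2].astype(np.float32); r=cv2.minAreaRect(pts)
    mb=(cv2.erode(cv2.morphologyEx(m.astype(np.uint8),cv2.MORPH_CLOSE,np.ones((7,7))),np.ones((5,5)))>0)&(g<150)
    vv,uu=np.nonzero(mb); b=np.array([uu.mean()+u-14,vv.mean()+v-14]) if len(uu) else np.array([u,v])
    print(n,"zt",round(float(zt),1),"face",np.round(r[0],1),np.round(r[1],1),"ang",round(r[2],1),"bore",np.round(onz(K1,W1,b,zt)[0,:2],1),len(uu),end=" ")
    if n in side:
        o1,d1=ray(K1,W1,b);o2,d2=ray(K2,W2,side[n]);p,e=tri(o1,d1[0],o2,d2[0]);print("tri",np.round(p,1),round(e,1))
print()
im=cv2.imread("pics/side0.png");h=cv2.cvtColor(im,cv2.COLOR_BGR2HSV)
# caddy floor points by height in both clouds (walls 14mm)
for nm,Q,(x0,x1,y0,y1) in(("top",P,(130,250,160,285)),("side",S,(185,360,255,355))):
    q=Q[y0:y1,x0:x1].reshape(-1,3)
    m=(q[:,2]>2.5)&(q[:,2]<17); f=q[m&(q[:,2]<8)]; print(nm,"floor z",np.median(f[:,2]),"wall z",np.percentile(q[m][:,2],[90,98]))
    # project to row axis
    ax=np.array([.779,.627]);d=(q[m][:,:2]-[510.6,196.4]); a=d@ax;b=d@[-.627,.779]
    print(np.round(np.percentile(a[abs(b)<30],[.5,99.5]),1),np.round(np.percentile(b[abs(a)<110],[.5,99.5]),1), cv2.minAreaRect(q[m][(a<121)][:,:2].astype(np.float32)))
    wl=np.sort(a[(q[m][:,2]>11)&(abs(b)<25)&(abs(a)<100)]); print("walls at",[round(float(np.mean(wl[abs(wl-c)<12])),1) for c in(-60,0,60)])
E
```

```text
110 zt 125.2 face [ 552.  -145.7] [35.6 35.7] ang 6.1 bore [ 553.2 -144.8] 41 tri [ 554.  -144.7  124.6] 1.7
90 zt 105.5 face [ 641.7 -152.7] [35.9 36.2] ang 75.9 bore [ 642.4 -151.7] 39 tri [ 643.2 -151.7  104.3] 1.4
70 zt 85.3 face [ 435.8 -236.3] [36.5 35.5] ang 75.5 bore [ 437.  -235.6] 37 tri [ 438.  -235.8   84. ] 2.1
50 zt 65.3 face [ 535.  -244.6] [35.4 36.2] ang 7.8 bore [ 535.6 -243.5] 37 tri [ 536.7 -243.4   64.8] 2.1
r70 zt 85.5 face [ 447.4 -144.9] [36.6 35.3] ang 44.5 bore [ 447.3 -144.4] 38 tri [ 448.9 -144.3   84.4] 3.3
r90 zt 105.2 face [ 634.5 -252.5] [34.7 36.4] ang 44.5 bore [ 634.7 -251.6] 42 
top floor z 4.285772948064732 wall z [12.75616365 15.88839539]
[-163.1  211.5] [-178.5  187.6] ((524.1163940429688, 212.79428100585938), (289.77850341796875, 300.3396911621094), 89.90111541748047)
walls at [-61.3, -1.3, 58.9]
side floor z 4.69468290111422 wall z [14.62560726 16.28698307]
[-171.5  178.5] [-176.   135.2] ((536.2057495117188, 187.2479705810547), (351.18365478515625, 234.53245544433594), 10.220941543579102)
walls at [-58.7, 0.9, 60.9]
```

drive_tool(deltas="0.2 -0.35 0 0.0143;0.2 -0.35 0 0.0143;0.2 -0.35 0 0.0143;0.2 -0.35 0 0.0143;0.2 -0.35 0 0.0143;0.2 -0.35 0 0.0143;0.2 -0.35 0 0.0143;0.2 -0.35 0 0.0143;0.2 -0.35 0 0.0143;0.2 -0.35 0 0.0143", gripper=0.33)

```text
t: 0.93
eef_pos: [410.5, 236.8, 231.6]
tcp_rot: [3.142, -0.0, -3.033]
ft_force: [1.0, -0.2, 0.1]
opening: 0.674
grip_force: 0.0
```

drive_tool(deltas="0.144 -0.38 0 0;0.144 -0.38 0 0;0.144 -0.38 0 0;0.144 -0.38 0 0;0.144 -0.38 0 0;0.144 -0.38 0 0;0.144 -0.38 0 0;0.144 -0.38 0 0;0.144 -0.38 0 0;0.144 -0.38 0 0")

```text
t: 1.77
eef_pos: [554.2, -143.5, 231.5]
tcp_rot: [3.141, -0.0, -3.035]
ft_force: [0.5, 0.9, 0.4]
opening: 0.669
grip_force: 0.0
```

drive_tool(deltas="0 0 0 0;0 0 0 0")

```text
t: 1.93
eef_pos: [554.0, -143.0, 230.8]
tcp_rot: [3.141, -0.001, -3.038]
ft_force: [0.5, 0.6, 0.4]
opening: 0.674
grip_force: 0.0
```

Arrived. I'll cross-check the tops from the wrist camera before descending.

```bash
python3 - <<'E'
from h import *
s=env.state();p,d=env.read_camera("wrist");cv2.imwrite("pics/w1.png",p[:,:,::-1])
K,W=cam("wrist",s);Q=cloud(K,W,d);print(np.round(W[:3,3]),(d>0).mean())
q=Q[(d>0)]
for n,c,z in(("110",(554,-145),122),("90",(643,-152),102),("70",(437,-236),82),("50",(536,-243),62),("r70",(448,-144),82),("r90",(635,-252),102)):
    m=(abs(q[:,2]-z)<5)&(np.hypot(*(q[:,:2]-c).T)<32); t=q[m]
    if m.sum()>50:
        r=cv2.minAreaRect(t[:,:2].astype(np.float32)); print(n,m.sum(),np.round(np.median(t[:,2]),1),np.round(r[0],1),np.round(r[1],1),round(r[2],1))
E
```

```text
[ 486. -151.  384.] 0.9961649659863946
110 2234 122.1 [ 553.7 -147.4] [36.5 36. ] 7.5
90 306 102.1 [ 643.1 -153.9] [34.1 37.9] 78.3
70 2365 81.9 [ 437.5 -237.5] [36.3 36.1] 75.3
50 1650 62.0 [ 536.1 -245.7] [35.8 36.2] 6.5
r70 1891 82.0 [ 448.8 -146.1] [36.9 37.1] 5.6
r90 85 100.9 [ 624.5 -240.2] [11.6  5.1] 14.3
```

View pics/w1.png

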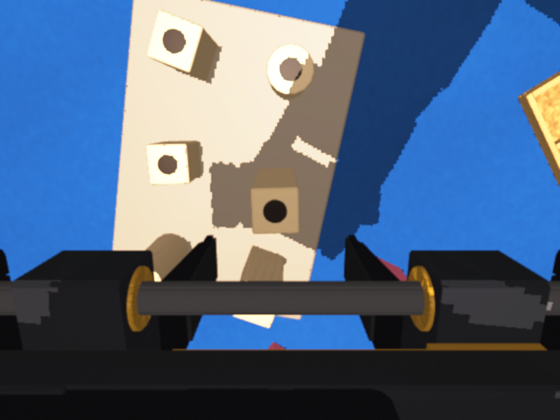

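Wrist view: 110 at (275,205) between the fingers, 50 at (168,163), 70 at (178,40), round at (290,68). It agrees with the other views within 2 mm.

drive_tool(deltas="0 -0.03 -0.2 0.003;0 0 -0.2 0;0 0 -0.2 0;0 0 -0.2 0;0 0 -0.2 0;0 0 -0.2 0;0 0 -0.15 0;0 0 -0.06 0;0 0 0 0")

```text
t: 2.73
eef_pos: [553.4, -143.0, 89.8]
tcp_rot: [3.14, -0.002, -3.024]
ft_force: [-0.5, -0.5, -0.1]
opening: 0.666
grip_force: 0.0
```

drive_tool(deltas="0 0 0 0;0 0 0 0;0 0 0 0;0 0 0 0;0 0 0 0;0 0 0 0", gripper=1)

```text
t: 3.23
eef_pos: [554.3, -144.5, 91.3]
tcp_rot: [-3.141, 0.001, -3.026]
ft_force: [0.2, -0.1, 5.1]
opening: 0.374
grip_force: 30.0
```

drive_tool(deltas="0 0 0.05 0;0 0 0.15 0;0 0 0.2 0;0 0 0.2 0;0 0 0.2 0;0 0 0.2 0;0 0 0.15 0;0 0 0.05 0")

```text
t: 3.9
eef_pos: [554.5, -144.5, 213.1]
tcp_rot: [-3.14, 0.003, -3.026]
ft_force: [-0.0, -1.1, -2.1]
opening: 0.377
grip_force: 30.0
```

drive_tool(deltas="0.02 0.15 0 0.015;0.02 0.3 0 0.02;0.02 0.36 0 0.02;0.02 0.38 0 0.02;0.02 0.38 0 0.02;0.02 0.38 0 0.02;0.02 0.38 0 0.02;0.02 0.38 0 0.02;0.02 0.38 0 0.02;0.02 0.36 0 0.003")

```text
t: 4.73
eef_pos: [573.5, 202.7, 210.0]
tcp_rot: [3.141, -0.001, -2.462]
ft_force: [1.3, -0.1, -1.4]
opening: 0.376
grip_force: 30.0
```

drive_tool(deltas="0.03 0.3 0 0;0.03 0.15 0 0;0 0.06 0 0;0 0 0 0;0 0 0 0")

```text
t: 5.15
eef_pos: [579.9, 250.6, 210.2]
tcp_rot: [3.141, -0.001, -2.467]
ft_force: [0.7, -0.8, -1.0]
opening: 0.373
grip_force: 30.0
```

```bash
python3 - <<'E'
from h import *
s=env.state();p,d=env.read_camera("wrist");cv2.imwrite("pics/w2.png",p[:,:,::-1])
K,W=cam("wrist",s);Q=cloud(K,W,d);q=Q[d>0]
ax=np.array([.779,.627]);e=q[:,:2]-[510.6,196.4];a=e@ax;b=e@[-.627,.779]
c=(abs(a)<140)&(abs(b)<60)&(q[:,2]<20)
f=c&(q[:,2]>2.5)
print("floor",np.median(q[f&(q[:,2]<7.5)][:,2]))
w=c&(q[:,2]>11); 
print("a",np.percentile(a[f&(abs(b)<30)],[.3,99.7]))
for lo in(-100,-60,0): 
    k=f&(abs(a-lo)<25); print(lo,np.percentile(b[k],[.5,99.5]),k.sum())
wl=a[w&(abs(b)<28)]; print("walls",[(c0,(abs(wl-c0)<10).sum(),round(float(np.median(wl[abs(wl-c0)<10])),1)) for c0 in(-120,-60,0,60)if (abs(wl-c0)<10).any()])
E
```

```text
floor 4.956710525854987
a [-81.81187363  95.99684936]
-100 [-40.96991616  39.1416768 ] 803
-60 [-41.29076173  39.52027213] 5214
0 [-41.31217164  39.78324246] 4940
walls [(-60, np.int64(475), -60.0), (0, np.int64(426), -0.4), (60, np.int64(368), 59.3)]
```

View pics/w2.png

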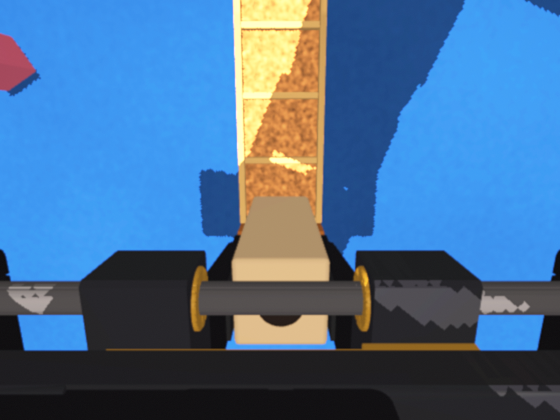

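Wrist view: the 110 prop is held upright at (280,260), centred over bay 1. The caddy pose is confirmed within 1 mm.

drive_tool(deltas="0.01 0.02 -0.1 0;0 0 -0.2 0;0 0 -0.2 0;0 0 -0.2 0;0 0 -0.2 0;0 0 -0.15 0;0 0 -0.06 0;0 0 0 0;0 0 0 0")

```text
t: 5.95
eef_pos: [581.3, 253.2, 99.8]
tcp_rot: [3.142, 0.0, -2.467]
ft_force: [0.2, 0.5, -1.4]
opening: 0.376
grip_force: 30.0
```

drive_tool(deltas="0 0 -0.05 0;0 0 -0.05 0;0 0 -0.03 0;0 0 -0.01 0;0 0 0 0;0 0 0 0")

```text
t: 6.45
eef_pos: [581.1, 253.7, 85.8]
tcp_rot: [3.142, 0.0, -2.466]
ft_force: [0.1, -0.6, -1.8]
opening: 0.376
grip_force: 30.0
```

drive_tool(deltas="0 0 -0.01 0;0 0 -0.005 0;0 0 0 0;0 0 0 0")

```text
t: 6.78
eef_pos: [581.2, 253.7, 84.3]
tcp_rot: [-3.142, 0.0, -2.467]
ft_force: [0.2, 0.3, -0.3]
opening: 0.38
grip_force: 30.0
```

drive_tool(deltas="0 0 -0.008 0;0 0 0 0;0 0 0 0")

```text
t: 7.03
eef_pos: [581.2, 253.7, 84.3]
tcp_rot: [-3.141, 0.001, -2.466]
ft_force: [-2.3, 0.4, 7.2]
opening: 0.377
grip_force: 30.0
```

drive_tool(deltas="0 0 0 0;0 0 0 0;0 0 0 0;0 0 0 0", gripper=0.33)

```text
t: 7.37
eef_pos: [581.0, 253.6, 83.2]
tcp_rot: [3.141, -0.0, -2.467]
ft_force: [0.4, 0.7, 0.6]
opening: 0.605
grip_force: 0.0
```

drive_tool(deltas="0 0 0.05 0;0 0 0.15 0;0 0 0.2 0;0 0 0.2 0;0 0 0.2 0;0 0 0.2 0;0 0 0.2 0;0 0 0.1 0")

```text
t: 8.03
eef_pos: [581.6, 253.9, 216.1]
tcp_rot: [-3.141, 0.003, -2.466]
ft_force: [-0.1, -1.0, 0.0]
opening: 0.668
grip_force: 0.0
```

drive_tool(deltas="0.055 -0.37 0 -0.03;0.055 -0.37 0 -0.03;0.055 -0.37 0 -0.03;0.055 -0.37 0 -0.03;0.055 -0.37 0 -0.03;0.055 -0.37 0 -0.03;0.055 -0.37 0 -0.03;0.055 -0.37 0 -0.03;0.055 -0.37 0 -0.03;0.055 -0.37 0 -0.02")

```text
t: 8.87
eef_pos: [635.9, -118.2, 213.1]
tcp_rot: [3.141, -0.0, 2.9]
ft_force: [0.5, 0.4, -0.6]
opening: 0.672
grip_force: 0.0
```

drive_tool(deltas="0.065 -0.26 0 0;0 -0.105 0 0;0 0 0 0;0 0 0 0")

```text
t: 9.2
eef_pos: [642.2, -152.4, 213.0]
tcp_rot: [3.141, -0.001, 2.905]
ft_force: [0.8, 0.9, -0.4]
opening: 0.671
grip_force: 0.0
```

drive_tool(deltas="0.01 0 -0.1 0;0 0 -0.2 0;0 0 -0.2 0;0 0 -0.2 0;0 0 -0.2 0;0 0 -0.2 0;0 0 -0.2 0;0 0 -0.08 0;0 0 0 0;0 0 0 0")

```text
t: 10.03
eef_pos: [643.7, -151.9, 75.5]
tcp_rot: [3.141, -0.0, 2.907]
ft_force: [0.6, -0.6, 0.3]
opening: 0.67
grip_force: 0.0
```

drive_tool(deltas="0 0 0 0;0 0 0 0;0 0 0 0;0 0 0 0;0 0 0 0;0 0 0 0", gripper=1)

```text
t: 10.53
eef_pos: [643.7, -153.0, 75.8]
tcp_rot: [3.142, 0.001, 2.905]
ft_force: [-1.2, 0.3, 4.1]
opening: 0.382
grip_force: 29.8
```

drive_tool(deltas="0 0 0.05 0;0 0 0.15 0;0 0 0.2 0;0 0 0.2 0;0 0 0.2 0;0 0 0.2 0;0 0 0.2 0;0 0 0.15 0;0 0 0.05 0")

```text
t: 11.28
eef_pos: [644.1, -153.0, 218.0]
tcp_rot: [-3.141, 0.003, 2.906]
ft_force: [0.3, -0.6, -1.1]
opening: 0.38
grip_force: 29.8
```

drive_tool(deltas="-0.05 0.15 0 0.02;-0.09 0.3 0 0.03;-0.11 0.35 0 0.03;-0.11 0.36 0 0.03;-0.11 0.36 0 0.03;-0.11 0.36 0 0.03;-0.11 0.36 0 0.03;-0.11 0.36 0 0.03;-0.11 0.36 0 0.03;-0.1 0.35 0 0.03")

```text
t: 12.12
eef_pos: [541.3, 179.8, 214.8]
tcp_rot: [3.141, -0.001, -2.462]
ft_force: [-0.2, -0.9, -1.8]
opening: 0.379
grip_force: 29.8
```

drive_tool(deltas="-0.07 0.25 0 0;-0.03 0.12 0 0;0 0 0 0;0 0 0 0")

```text
t: 12.45
eef_pos: [532.5, 215.1, 214.9]
tcp_rot: [3.141, -0.001, -2.466]
ft_force: [0.4, -1.2, -1.1]
opening: 0.38
grip_force: 29.8
```

drive_tool(deltas="0.015 0 -0.1 0;0 0 -0.2 0;0 0 -0.2 0;0 0 -0.25 0;0 0 -0.25 0;0 0 -0.2 0;0 0 -0.1 0;0 0 -0.04 0;0 0 0 0;0 0 0 0")

```text
t: 13.28
eef_pos: [534.6, 214.8, 81.9]
tcp_rot: [-3.141, 0.001, -2.467]
ft_force: [-0.5, 0.0, -0.8]
opening: 0.379
grip_force: 29.8
```

drive_tool(deltas="0 0 -0.05 0;0 0 -0.04 0;0 0 -0.02 0;0 0 -0.01 0;0 0 0 0;0 0 0 0")

```text
t: 13.78
eef_pos: [534.1, 215.2, 69.5]
tcp_rot: [3.142, 0.0, -2.466]
ft_force: [-0.2, 0.4, -1.3]
opening: 0.381
grip_force: 29.8
```

drive_tool(deltas="0 0 -0.01 0;0 0 -0.008 0;0 0 0 0;0 0 0 0")

```text
t: 14.12
eef_pos: [534.2, 215.3, 68.8]
tcp_rot: [-3.141, 0.001, -2.466]
ft_force: [-3.4, -1.6, 13.4]
opening: 0.376
grip_force: 29.9
```

drive_tool(deltas="0 0 0 0;0 0 0 0;0 0 0 0;0 0 0 0", gripper=0.33)

```text
t: 14.45
eef_pos: [534.1, 215.2, 67.5]
tcp_rot: [3.141, -0.0, -2.467]
ft_force: [0.4, 0.4, -0.4]
opening: 0.604
grip_force: 0.0
```

drive_tool(deltas="0 0 0.05 0;0 0 0.15 0;0 0 0.2 0;0 0 0.2 0;0 0 0.2 0;0 0 0.2 0;0 0 0.2 0;0 0 0.2 0")

```text
t: 15.12
eef_pos: [533.9, 215.1, 208.9]
tcp_rot: [3.142, 0.0, -2.467]
ft_force: [0.3, 0.7, 0.4]
opening: 0.67
grip_force: 0.0
```

drive_tool(deltas="-0.08 -0.38 0 -0.03;-0.08 -0.38 0 -0.03;-0.08 -0.38 0 -0.03;-0.08 -0.38 0 -0.03;-0.08 -0.38 0 -0.03;-0.08 -0.38 0 -0.03;-0.08 -0.38 0 -0.03;-0.08 -0.38 0 -0.03;-0.08 -0.38 0 -0.03;-0.08 -0.38 0 -0.027")

```text
t: 15.95
eef_pos: [453.3, -166.6, 208.0]
tcp_rot: [3.142, 0.0, 2.879]
ft_force: [1.6, 0.2, -0.8]
opening: 0.668
grip_force: 0.0
```

drive_tool(deltas="-0.08 -0.36 0 0;-0.08 -0.25 0 0;0 -0.1 0 0;0 0 0 0;0 0 0 0")

```text
t: 16.37
eef_pos: [438.1, -235.4, 207.6]
tcp_rot: [3.141, -0.0, 2.883]
ft_force: [-0.6, 0.8, -0.5]
opening: 0.667
grip_force: 0.0
```

drive_tool(deltas="0 -0.015 -0.1 0;0 0 -0.2 0;0 0 -0.25 0;0 0 -0.25 0;0 0 -0.25 0;0 0 -0.2 0;0 0 -0.15 0;0 0 -0.07 0;0 0 0 0;0 0 0 0")

```text
t: 17.2
eef_pos: [438.3, -236.6, 60.6]
tcp_rot: [3.141, -0.0, 2.885]
ft_force: [-0.9, -0.2, 0.4]
opening: 0.667
grip_force: 0.0
```

drive_tool(deltas="0 0 0 0;0 0 0 0;0 0 0 0;0 0 0 0;0 0 0 0;0 0 0 0", gripper=1)

```text
t: 17.7
eef_pos: [438.2, -237.5, 60.9]
tcp_rot: [-3.141, 0.001, 2.884]
ft_force: [0.1, 0.3, 4.8]
opening: 0.376
grip_force: 30.0
```

drive_tool(deltas="0 0 0.05 0;0 0 0.15 0;0 0 0.2 0;0 0 0.2 0;0 0 0.2 0;0 0 0.2 0;0 0 0.2 0;0 0 0.15 0;0 0 0.05 0")

```text
t: 18.45
eef_pos: [438.4, -237.6, 202.8]
tcp_rot: [-3.141, 0.003, 2.884]
ft_force: [0.2, 0.9, -1.1]
opening: 0.376
grip_force: 30.0
```

drive_tool(deltas="0.02 0.15 0 0.02;0.04 0.3 0 0.03;0.04 0.36 0 0.03;0.04 0.38 0 0.03;0.04 0.38 0 0.03;0.04 0.38 0 0.03;0.04 0.38 0 0.03;0.04 0.38 0 0.03;0.04 0.38 0 0.03;0.04 0.38 0 0.037")

```text
t: 19.28
eef_pos: [475.6, 111.5, 200.1]
tcp_rot: [3.141, -0.001, -2.462]
ft_force: [0.7, -1.1, -0.6]
opening: 0.377
grip_force: 30.0
```

drive_tool(deltas="0.05 0.36 0 0;0.04 0.22 0 0;0.03 0.1 0 0;0 0 0 0;0 0 0 0")

```text
t: 19.7
eef_pos: [487.7, 177.3, 200.0]
tcp_rot: [3.141, -0.001, -2.466]
ft_force: [0.5, -0.2, -0.4]
opening: 0.379
grip_force: 30.0
```

Down 133, then the last centimetre slowly.

drive_tool(deltas="0 0 -0.1 0;0 0 -0.2 0;0 0 -0.2 0;0 0 -0.25 0;0 0 -0.25 0;0 0 -0.2 0;0 0 -0.1 0;0 0 -0.03 0;0 0 0 0;0 0 0 0")

```text
t: 20.53
eef_pos: [488.5, 177.3, 68.2]
tcp_rot: [-3.141, 0.001, -2.467]
ft_force: [-0.5, 0.4, -0.1]
opening: 0.376
grip_force: 30.0
```

drive_tool(deltas="0 0 -0.05 0;0 0 -0.04 0;0 0 -0.02 0;0 0 -0.01 0;0 0 0 0;0 0 0 0")

```text
t: 21.03
eef_pos: [488.1, 177.7, 55.6]
tcp_rot: [3.142, 0.0, -2.466]
ft_force: [0.2, 0.6, -1.3]
opening: 0.376
grip_force: 30.0
```

drive_tool(deltas="0 0 -0.01 0;0 0 -0.01 0;0 0 -0.005 0;0 0 0 0;0 0 0 0")

```text
t: 21.45
eef_pos: [488.2, 177.7, 53.9]
tcp_rot: [-3.141, 0.001, -2.466]
ft_force: [-2.6, -0.6, 11.4]
opening: 0.378
grip_force: 30.0
```

drive_tool(deltas="0 0 0 0;0 0 0 0;0 0 0 0;0 0 0 0", gripper=0.33)

```text
t: 21.78
eef_pos: [488.0, 177.7, 52.9]
tcp_rot: [3.141, -0.0, -2.466]
ft_force: [-0.3, 0.4, -0.9]
opening: 0.603
grip_force: 0.0
```

drive_tool(deltas="0 0 0.05 0;0 0 0.15 0;0 0 0.2 0;0 0 0.2 0;0 0 0.2 0;0 0 0.2 0;0 0 0.2 0;0 0 0.2 0")

```text
t: 22.45
eef_pos: [487.9, 177.6, 194.4]
tcp_rot: [3.142, 0.0, -2.467]
ft_force: [-0.4, -0.6, -0.0]
opening: 0.671
grip_force: 0.0
```

drive_tool(deltas="0.04 -0.38 0 -0.02;0.04 -0.38 0 -0.02;0.04 -0.38 0 -0.02;0.04 -0.38 0 -0.02;0.04 -0.38 0 -0.02;0.04 -0.38 0 -0.02;0.04 -0.38 0 -0.02;0.04 -0.38 0 -0.02;0.04 -0.38 0 -0.016;0.04 -0.38 0 0")

```text
t: 23.28
eef_pos: [527.8, -204.3, 193.4]
tcp_rot: [3.142, 0.0, -3.023]
ft_force: [1.5, 0.6, 0.1]
opening: 0.669
grip_force: 0.0
```

drive_tool(deltas="0.08 -0.3 0 0;0 -0.12 0 0;0 0 0 0;0 0 0 0")

```text
t: 23.62
eef_pos: [535.6, -244.1, 192.9]
tcp_rot: [3.141, -0.001, -3.02]
ft_force: [-1.0, -0.6, 0.1]
opening: 0.67
grip_force: 0.0
```

drive_tool(deltas="0.005 -0.005 -0.1 0;0 0 -0.2 0;0 0 -0.25 0;0 0 -0.25 0;0 0 -0.25 0;0 0 -0.2 0;0 0 -0.15 0;0 0 -0.08 0;0 0 0 0;0 0 0 0")

```text
t: 24.45
eef_pos: [536.7, -244.1, 45.2]
tcp_rot: [3.141, -0.0, -3.018]
ft_force: [-0.8, 0.3, -0.0]
opening: 0.672
grip_force: 0.0
```

drive_tool(deltas="0 0 0 0;0 0 0 0;0 0 0 0;0 0 0 0;0 0 0 0;0 0 0 0", gripper=1)

```text
t: 24.95
eef_pos: [536.7, -245.0, 45.5]
tcp_rot: [-3.141, 0.001, -3.02]
ft_force: [-0.7, 0.8, 5.0]
opening: 0.378
grip_force: 30.0
```

drive_tool(deltas="0 0 0.05 0;0 0 0.15 0;0 0 0.2 0;0 0 0.2 0;0 0 0.2 0;0 0 0.2 0;0 0 0.2 0;0 0 0.15 0;0 0 0.05 0")

```text
t: 25.7
eef_pos: [537.1, -245.1, 187.6]
tcp_rot: [-3.14, 0.003, -3.019]
ft_force: [0.2, -1.7, -0.8]
opening: 0.373
grip_force: 30.0
```

drive_tool(deltas="-0.05 0.15 0 0.016;-0.08 0.3 0 0.02;-0.09 0.36 0 0.02;-0.09 0.38 0 0.02;-0.09 0.38 0 0.02;-0.09 0.38 0 0.02;-0.09 0.38 0 0.02;-0.09 0.38 0 0.02;-0.09 0.38 0 0.02;-0.09 0.36 0 0")

```text
t: 26.53
eef_pos: [450.5, 101.9, 184.7]
tcp_rot: [3.141, -0.0, -2.463]
ft_force: [1.8, 0.1, -0.8]
opening: 0.374
grip_force: 30.0
```

drive_tool(deltas="-0.07 0.25 0 0;-0.04 0.13 0 0;0 0.02 0 0;0 0 0 0;0 0 0 0")

```text
t: 26.95
eef_pos: [440.7, 139.6, 184.8]
tcp_rot: [3.141, -0.0, -2.466]
ft_force: [0.3, -0.2, -1.1]
opening: 0.373
grip_force: 30.0
```

drive_tool(deltas="0 0 -0.1 0;0 0 -0.2 0;0 0 -0.2 0;0 0 -0.25 0;0 0 -0.25 0;0 0 -0.2 0;0 0 -0.1 0;0 0 -0.03 0;0 0 0 0;0 0 0 0")

```text
t: 27.78
eef_pos: [441.0, 139.6, 52.4]
tcp_rot: [-3.141, 0.0, -2.468]
ft_force: [0.8, -0.1, -0.6]
opening: 0.374
grip_force: 30.0
```

drive_tool(deltas="0 0 -0.05 0;0 0 -0.04 0;0 0 -0.02 0;0 0 -0.01 0;0 0 0 0;0 0 0 0")

```text
t: 28.28
eef_pos: [440.6, 140.2, 40.1]
tcp_rot: [3.142, 0.0, -2.466]
ft_force: [-0.2, -0.2, -0.2]
opening: 0.378
grip_force: 30.0
```

drive_tool(deltas="0 0 -0.01 0;0 0 -0.01 0;0 0 -0.005 0;0 0 0 0;0 0 0 0")

```text
t: 28.7
eef_pos: [440.6, 140.2, 38.4]
tcp_rot: [-3.141, 0.001, -2.466]
ft_force: [-3.0, -1.4, 16.7]
opening: 0.376
grip_force: 30.0
```

drive_tool(deltas="0 0 0 0;0 0 0 0;0 0 0 0;0 0 0 0", gripper=0.33)

```text
t: 29.03
eef_pos: [440.6, 140.2, 37.5]
tcp_rot: [3.141, -0.0, -2.467]
ft_force: [0.1, 0.7, 0.0]
opening: 0.601
grip_force: 0.0
```

drive_tool(deltas="0 0 0.05 0;0 0 0.15 0;0 0 0.2 0;0 0 0.2 0;0 0 0.25 0;0 0 0.25 0;0 0 0.25 0;0 0 0.25 0;0 0 0.2 0")

```text
t: 29.78
eef_pos: [440.4, 140.2, 219.7]
tcp_rot: [-3.141, 0.001, -2.466]
ft_force: [0.5, 0.6, -0.6]
opening: 0.668
grip_force: 0.0
```

drive_tool(deltas="0.08 -0.2 0 0;0.08 -0.2 0 0;0.08 -0.2 0 0;0.02 -0.2 0 0;0 -0.1 0 0;0 0 0 0;0 0 0 0;0 0 0 0")

```text
t: 30.45
eef_pos: [466.3, 50.8, 217.6]
tcp_rot: [3.141, 0.0, -2.466]
ft_force: [0.3, -1.3, 0.2]
opening: 0.668
grip_force: 0.0
```

```bash
python3 - <<'E'
from h import *
bay={"110":(580.7,252.6),"90":(534,215),"70":(487.2,177.4),"50":(440.5,140)}
ims=[]
for n in("top","side"):
    p,d=env.read_camera(n);ims.append(p[:,:,::-1]);K,W=cam(n);q=cloud(K,W,d)[d>0]
    for k,c in list(bay.items())+[("r70",(448,-145)),("r90",(635,-252))]:
        z=int(k.strip("r"))+(12 if k[0]=="r" else 5)
        t=q[(abs(q[:,2]-z)<5)&(np.hypot(*(q[:,:2]-c).T)<35)]
        if len(t)>30:
            r=cv2.minAreaRect(t[:,:2].astype(np.float32));print(n,k,np.round(np.median(t[:,2]),1),np.round(np.array(r[0])-c,1),np.round(r[1]),len(t))
        else: print(n,k,len(t))
cv2.imwrite("pics/end.png",cv2.resize(np.hstack(ims),(800,300)));print(env.state()["t"])
E
```

```text
top 110 114.9 [-2.4  1.3] [37. 36.] 255
top 90 95.0 [-1.4  1.4] [36. 36.] 253
top 70 18
top 50 0
top r70 82.0 [-1.2 -0.4] [36. 36.] 206
top r90 101.8 [-0.8 -0.3] [35. 36.] 224
side 110 116.1 [1.1 1.1] [37. 39.] 419
side 90 96.2 [1.6 1.2] [36. 37.] 380
side 70 76.1 [1.8 0.8] [37. 39.] 353
side 50 56.2 [1.4 1.2] [37. 38.] 328
side r70 83.3 [-7.6  0.3] [16. 36.] 75
side r90 103.4 [1.9 0.1] [38. 38.] 128
30.55
```

View pics/end.png

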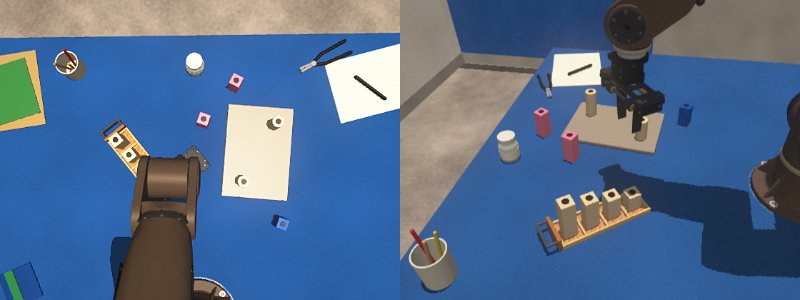

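The side picture shows all four props upright in their bays in order of height, tallest at the handle (around (567,215) to (632,200)), each within about 3 mm of its bay centre. The rounds stand unmoved at (590,103) and (642,128).

```bash
python3 -c "
from cell import env
print(env.job_done())"
```

```text
the job is handed in; nothing more can be done
None
```

The four square props stand upright in bays 1–4 in the order 110, 90, 70 and 50 mm from the handle, measured within about 3 mm of the bay centres; both round props are where they began, and the job was handed in at about 31 s (the hand-in returned no verdict).

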